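# Lock a spring channel nut into the accessory channel beside the microscope

### The job

Fit the spring channel nut (the stud with the oblong foot and the sprung pad under it) into the middle of the aluminium channel: lower it through the slot with its foot lengthwise, press it down against its spring until the foot is below the lips, turn it ninety degrees and let it spring up so that its grooves catch the lips, then let go. Feel for the slot gently, never pressing or pushing with more than 40 N, and leave the other studs and the things on the bench where they are.

Things in the scene. Friction and masses are not known exactly. Their poses are not given: they have to be found in the camera images.
- nut_grip (a point): Centre of the black grip bar on top of the spring channel nut, the only stud to be moved: bar 30 mm long (nut's x), 14 mm thick (y; take it across these faces), 24 mm high, 68 mm above the bench it stands on upright (z up). Below it a 12 mm round stem, then the oblong foot; above it an 8 mm threaded end, 10 mm long. About 150 g.
- nut_foot (a point): Centre of the top of the nut's steel foot, on the stem's axis, 45 mm below the grip bar's centre. The foot is 40 mm long (x, parallel to the bar), 18 mm wide (y; 12 mm at its very ends), 10 mm thick. Two grooves run across its top (along y), 4 mm deep, 7 to 17 mm from the axis on either side.
- nut_pad (a point): Centre of the underside of the foot's body, 10 mm below the foot's top. Under it stands a square sprung pad, 15 x 15 mm, on which the nut rests: its sole is 13 mm below this point. It can be pushed in up to 12 mm: 4 N to start, then 0.6 N more per mm (about 11 N when fully in).
- plate: Grey plate 250 x 100 x 10 mm screwed to the bench; origin mid-underside, x along the channel on it, y across, z up. The aluminium channel is 220 x 52 x 27 mm, its top 37 mm above the bench. It is clamped in slotted holes: parallel to x, but its centre line lies anywhere within 12 mm of the plate's, either side; no reading tells where, so see it or feel for it. It stays put in use.
- mouth (a point): Point on the plate's centre line (not the channel's, which is up to 12 mm beside it in y), at the height of the channel's top, mid-length. The slot is open upward, 22 mm wide; its lips are 3 mm thick and turn down, edges 9 mm below the channel's top. Under the lips it is 46 mm wide inside.
- inside (a point): Point on the plate's centre line on the channel's inner floor, 24 mm below its top. The foot can turn once its top is over 9 mm below the channel's top (pad 8 mm in); the pad is fully in with the foot's top 13 mm below. Caught, foot crosswise and lip edges in its grooves, the foot's top is 5 mm below the channel's top, held up by the spring.
- round_grip (a point): Centre of the same kind of grip bar on a stud with a round flat foot 42 mm across, 68 mm above the bench. Leave it.
- square_grip (a point): Centre of the same kind of grip bar on a stud with a square flat foot of 38 mm, 68 mm above the bench. Leave it.
- dish: Open glass dish, 90 mm across, 16 mm high; origin under its centre. Leave it.
- objective_mid (a point): Centre of a steel microscope objective standing on the bench, 34 mm across, 50 mm high. Leave it.
- bottle: Brown glass bottle, 60 mm across, 130 mm high; origin under its centre. Leave it.
- tip_box: Pipette tip box, 85 x 120 x 65 mm; origin under its centre. Leave it.
- driver: Screwdriver lying on the bench, 180 mm long. Leave it.
- slide_box: White slide box, 100 x 70 x 30 mm; origin under its centre. Leave it.

How it is judged:
By the outcome, as a careful person would: the job done as asked, in the order asked, and still so for the second after the job is handed in, with the robot touching nothing.
It also fails if it takes over 54 s, if anything falls off the work surface, if the arm or the gripper's body presses on something with over 40 N, if the wrist force passes 120 N, or if a joint passes its speed limit or range.

### The arm

A 7-joint arm with a two-finger parallel gripper is mounted at the origin on the work surface. World frame = base frame: x ahead of the robot, y to its left, z up, the work surface at z = 0. Lengths are in m, angles in degrees, forces in N, time in s.
With the tool pointing down it reaches from about 0.425 to 0.875 m from the base axis. Payload 4.7 kg.
Tool frame: the origin (TCP) lies midway between the tips of the shut fingers; the grasp point (between the pads) lies 19 mm behind it; z points along the fingers, y is the line along which they close (so a half turn about z gives the same grasp; the last joint's range is limited). The gripper opens to 87 mm and grips with 3 to 60 N. Pads are 19 mm wide; open, the fingers measure 117 mm over their backs; the gripper's body (75 mm by 190 mm) begins 51 mm behind the grasp point.
Start: joints at [71.683, 18.392, -4.016, 83.108, 1.295, 78.541, -3.26], TCP at [0.213, -0.614, 0.223] pointing down, gripper open.
Joint ranges: [-163.93, 163.93], [-17.29, 119.83], [-79.2, 71.16], [3.27, 140.29], [-89.18, 269.18], [5.43, 117.66], [-154.24, 154.24]. Speed limits (degrees/s): [147.25, 147.25, 180, 180, 180, 180, 180].

### API

Orientations are given as [roll, pitch, yaw] about the fixed x, y, z axes, in that order (R = Rz(yaw) Ry(pitch) Rx(roll)).
In Python, from workcell import sense, eyes, manip gives the robot as it stands. The module is installed in compiled form; this text tells all that it offers.
- The arm moves only by the shell command python3 -m inch 'ROWS' [OPENING] [FORCE]. ROWS is JSON, a list of rows, each a list of 4 numbers: the shift along the tool's x, y, z in mm, then the turn about the tool's z in rad. A call has exactly 8 rows; each row is the pose to reach, as a shift and turn from the pose commanded when the call began, along the tool's axes at that moment; what a row does not reach only later rows make up. A row lasts 1/12 s, in which the tool goes at most 41.7 mm and 7.16 degrees, less where a joint would pass 70% of its speed; a pose out of reach is approached as far as the arm can. A call with a gripper value outside its range is refused whole. OPENING is the gripper command: -1 is shut, 1 is fully open, values between are in proportion, set as the call begins (- or left out, the last holds). The fingers move at their own pace and stop on an object; FORCE is the grip in N (left out, the last holds). Time passes only in rows, so rows that repeat a pose let the fingers close, or fill a call up. It gives the time, the measured TCP pose, the force, the opening and the grip force at its end, in the units of the state.
- sense(): the state, without advancing time (a new reading comes with each control period).
- eyes.snapshot(name): name is "scene" or "side" or "wrist"; returns the picture (400x640x3 uint8, red, green, blue); there is no depth.
- eyes.camera_params(name): a dict with "vertical_fov" (degrees; the focal length in pixels is half the picture's height over the tangent of half this angle, whatever the lens; pixels are square), "cx", "cy" (the principal point, pixels), "rvec" (rotation vector, rad) and "tvec" (3), from world to camera coordinates, as OpenCV has them; the wrist camera has in their place "T_tool_cam" (4x4, takes a point from camera to tool coordinates, whose origin is the TCP and whose axes are the flange's). Camera axes: x right, y down, z forward; pixel columns grow to the right and rows downward; lengths in m; the calibration is good to about 2 mm. A picture is of the moment at which its call begins: read the wrist's pose just before it. camera_params takes no time and is no camera call.
- manip.sign_off(): hands the job in; it is judged then, once.
The state is a dict: "clock": time; "joint_pos": joint angles; "qd": joint speeds; "joint_torque": joint torques, N m; "tool_pos": TCP position; "orientation": TCP orientation; "contact_force": force on the tool from outside, world axes, zero at the start; "ft_torque": the same for the moment, N m; "finger_gap": finger opening in m; "finger_force": force on a finger pad.
Only numpy, scipy, OpenCV 4.12 (cv2) and the standard library are available. Lean on these libraries where they do the work, as an engineer would, in place of code of your own. Each camera call takes 0.05 s, during which the arm holds its last target. There are 200 camera calls.

## Working session

There is one attempt and no reset: what is moved stays moved. The work goes in short steps, Python scripts to look and compute and a shell command to move; the robot and the scene stay as the last step left them, time stands still between calls to the robot, and variables do not carry over. Pictures are saved under pics/ and viewed, at most 10 in all, crops included, and the job is handed in when it is done.

```bash
mkdir -p pics
python3 - <<'E'
from workcell import sense, eyes, manip
import cv2
s=sense();print({k:s[k] for k in('clock','tool_pos','orientation','finger_gap','contact_force')})
for n in("scene","side","wrist"):
    im=eyes.snapshot(n);cv2.imwrite(f"pics/{n}0.png",im[:,:,::-1]);print(n,eyes.camera_params(n))
E
```

```text
{'clock': 0.0, 'tool_pos': array([ 0.21274893, -0.61360818,  0.22144921]), 'orientation': array([-1.79889421e+02,  5.04734952e-03,  1.91278005e+01]), 'finger_gap': 0.08696359554740297, 'contact_force': array([-0.02991488, -0.47656183, -0.31245342])}
scene {'vertical_fov': 48.6850015130571, 'cx': 315.1051500405093, 'cy': 193.3223593140962, 'rvec': array([ 1.45732742,  2.18562946, -0.8143453 ]), 'tvec': array([ 0.19667823, -0.32282787,  1.7707129 ])}
side {'vertical_fov': 46.71560842081222, 'cx': 324.5849215043943, 'cy': 195.85132549557994, 'rvec': array([ 0.33540625, -2.7074248 ,  1.30100747]), 'tvec': array([0.52882999, 0.13442351, 1.14276634])}
wrist {'vertical_fov': 61.98239225277639, 'cx': 320.0609146035825, 'cy': 191.84231575595373, 'T_tool_cam': array([[-6.96583146e-04, -9.63137977e-01, -2.69006973e-01,
         7.39238312e-02],
       [ 9.99999735e-01, -6.13607727e-04, -3.92532787e-04,
         5.46350204e-04],
       [ 2.12998478e-04, -2.69007175e-01,  9.63138149e-01,
        -1.61569505e-01],
       [ 0.00000000e+00,  0.00000000e+00,  0.00000000e+00,
         1.00000000e+00]])}
```

View pics/scene0.png

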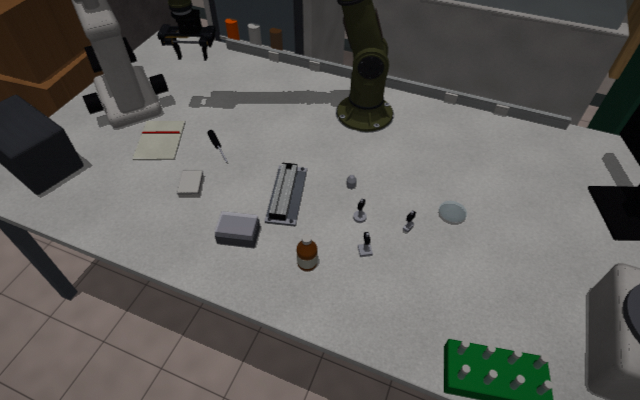

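View pics/side0.png

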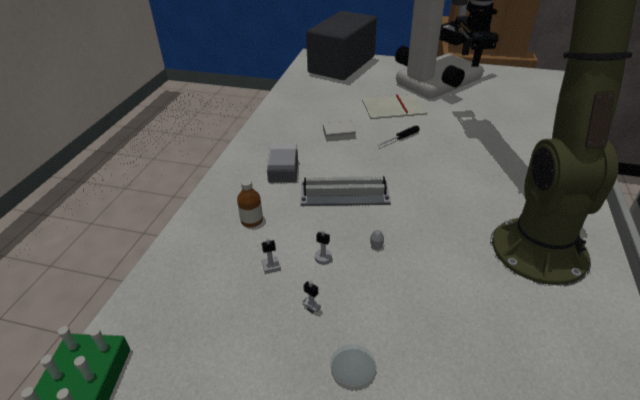

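The nut with the oblong foot is at side (311,290) and scene (410,217). The round stud is at side (323,240) and the square one at (269,247). The channel is at side (345,190) and scene (286,193).

```bash
cat > h.py <<'E'
import numpy as np, cv2
from workcell import sense, eyes, manip
from scipy.spatial.transform import Rotation as Ro
def cam(n,s=None):
    p=eyes.camera_params(n);f=200/np.tan(np.radians(p['vertical_fov']/2))
    if n=='wrist':
        T=np.eye(4);T[:3,:3]=Ro.from_euler('xyz',s['orientation'],degrees=True).as_matrix();T[:3,3]=s['tool_pos']
        T=T@p['T_tool_cam'];R=T[:3,:3];c=T[:3,3]
    else:
        R=cv2.Rodrigues(p['rvec'])[0].T;c=-R@p['tvec']
    return f,p['cx'],p['cy'],R,c
def ray(C,u,v):
    f,cx,cy,R,c=C;d=R@np.array([(u-cx)/f,(v-cy)/f,1]);return c,d/np.linalg.norm(d)
def onz(C,u,v,z):
    c,d=ray(C,u,v);return c+d*(z-c[2])/d[2]
def proj(C,P):
    f,cx,cy,R,c=C;q=R.T@(np.array(P)-c);return cx+f*q[0]/q[2],cy+f*q[1]/q[2]
def tri(r1,r2):
    (a,d),(b,e)=r1,r2;A=np.stack([d,-e],1);t=np.linalg.lstsq(A,b-a,rcond=None)[0]
    p,q=a+d*t[0],b+e*t[1];return (p+q)/2,np.linalg.norm(p-q)
E
python3 - <<'E'
from h import *
S=cam('scene');D=cam('side')
def blob(n,u,v,r=13):
    im=cv2.imread(f'pics/{n}0.png').max(2);w=im[v-r:v+r,u-r:u+r]
    k,l,st,c=cv2.connectedComponentsWithStats((w<60).astype('uint8'));i=1+np.argmax(st[1:,4]);print(n,st[i],c[i]+[u-r,v-r])
    return c[i]+[u-r,v-r]
for nm,a,b in(('nut',(410,215),(311,288)),('round',(361,204),(322,238)),('sq',(367,239),(268,245))):
    print(nm,tri(ray(S,*blob('scene',*a)),ray(D,*blob('side',*b))))
for nm,a,b in(('objective',(351,182),(377,239)),('dish',(453,213),(353,367)),('bottle',(307,255),(250,208))): print(nm,tri(ray(S,*a),ray(D,*b)))
# plate corners, rough
for p in((265,220),(299,223),(283,165),(307,170)):print('pl scene',onz(S,*p,.01))
for p in((301,204),(389,203),(303,180),(387,178)):print('pl side',onz(D,*p,.01))
a=cv2.resize(cv2.imread('pics/scene0.png')[155:230,255:315],None,fx=6,fy=6,interpolation=2)
b=cv2.resize(cv2.imread('pics/side0.png')[170:320,290:400],None,fx=3.6,fy=3.6,interpolation=2)
o=np.zeros((540,760,3),'uint8');o[:450,:360]=a;o[:540,362:758]=b;cv2.imwrite('pics/c1.png',o)
E
```

```text
scene [10 10  9 15 66] [410.         217.87878788]
side [  6   7  14  16 143] [310.59440559 289.41258741]
nut (array([0.49833775, 0.30596075, 0.06211944]), np.float64(0.0038451915693954587))
scene [10  8  7 18 66] [360.54545455 206.36363636]
side [  8   8  13  12 121] [322.79338843 238.33884298]
round (array([0.51257792, 0.1518899 , 0.06239757]), np.float64(0.005727396343937017))
scene [10  6  6 18 73] [366.05479452 240.23287671]
side [  7   9  14  12 125] [268.304 246.464]
sq (array([0.62829058, 0.20806178, 0.06279529]), np.float64(0.005022549969264901))
objective (array([0.39231688, 0.08087189, 0.02218897]), np.float64(0.004110258353275818))
dish (array([0.38084429, 0.42664961, 0.00742921]), np.float64(0.0035225355523238184))
bottle (array([0.73127617, 0.06528798, 0.04356481]), np.float64(0.0017601295274086999))
pl scene [ 0.64291947 -0.1179063   0.01      ]
pl scene [ 0.61225845 -0.01343116  0.01      ]
pl scene [ 0.39946796 -0.1698834   0.01      ]
pl scene [ 0.38930403 -0.08183051  0.01      ]
pl side [ 0.61878837 -0.02176857  0.01      ]
pl side [ 0.38401536 -0.08325292  0.01      ]
pl side [ 0.64500354 -0.12954229  0.01      ]
pl side [ 0.40644636 -0.19728394  0.01      ]
```

View pics/c1.png

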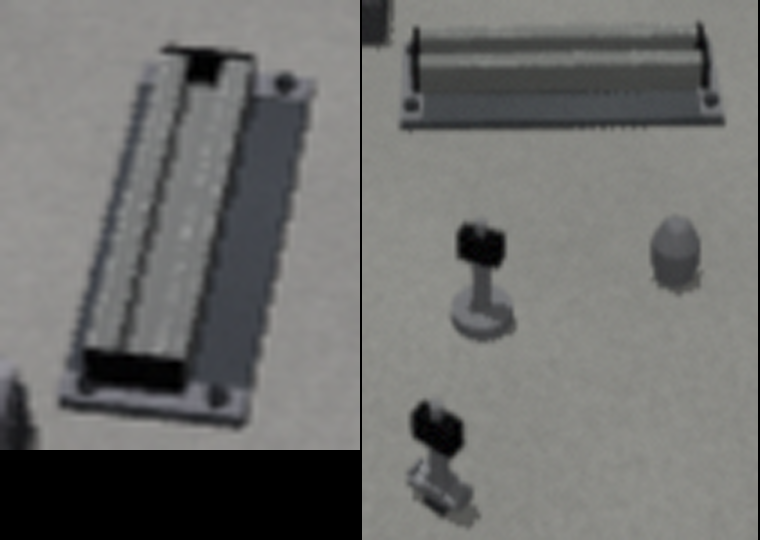

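The crop confirms it. The plate runs at a yaw of about 15°, centred near (0.515,-0.10). The channel is offset away from the side camera. I'll travel there, looking at the channel on the way.

```bash
python3 -m inch '[[26,-21.5,0,0],[52,-43,0,0],[79,-64.5,0,0],[106,-86,0,0],[132,-107.5,0,0],[158,-129,0,0],[185,-150.5,0,0],[211,-172,0,0]]' 0.2 && python3 -m inch '[[26,-21.5,0,0],[52,-43,0,0],[79,-64.5,0,0],[106,-86,0,0],[132,-107.5,0,0],[158,-129,0,0],[185,-150.5,0,0],[211,-172,0,0]]' && python3 -m inch '[[20,-20,0,0.02],[30,-30,0,0.06],[30,-30,0,0.08],[30,-30,0,0.08],[30,-30,0,0.08],[30,-30,0,0.08],[30,-30,0,0.08],[30,-30,0,0.08]]'
python3 - <<'E'
from h import *
s=sense();im=eyes.snapshot('wrist');cv2.imwrite('pics/w1.png',im[:,:,::-1]);print(s['tool_pos'],s['orientation'],s['joint_pos'],s['clock'],s['contact_force'])
np.save('w1.npy',np.r_[s['tool_pos'],s['orientation']])
E
```

```text
clock: 0.82
tool_pos: [0.3565, -0.3808, 0.2224]
orientation: [-180.0, 0.0, 19.1]
contact_force: [0.7, -0.3, -1.2]
finger_gap: 0.0529
finger_force: 0.0
clock: 1.48
tool_pos: [0.4994, -0.1493, 0.2225]
orientation: [180.0, 0.0, 19.1]
contact_force: [0.8, -0.2, -0.5]
finger_gap: 0.0519
finger_force: 0.0
clock: 2.15
tool_pos: [0.5171, -0.1139, 0.2225]
orientation: [180.0, 0.0, 14.4]
contact_force: [-0.2, -0.6, -0.3]
finger_gap: 0.0522
finger_force: 0.0
[ 0.51707702 -0.11392412  0.22253765] [1.79980637e+02 1.09206086e-02 1.44378351e+01] [ 38.38197056   5.37900305 -30.49031125  99.30593867   2.83164195
  76.07445527 -68.24217995] 2.15 [-0.22334647 -0.64440821 -0.33784418]
```

View pics/w1.png

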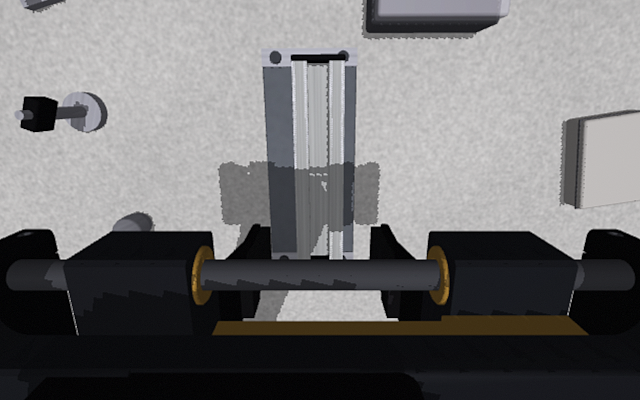

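The wrist view shows the plate at columns 263–357. The channel lips are the bright strips at about columns 292–304 and 329–342, with the slot between. The far end is near row 50 and the near end near row 260. I'll take profiles.

Run:
```python
from h import *
w=np.load('w1.npy');s=dict(tool_pos=w[:3],orientation=w[3:]);C=cam('wrist',s)
g=cv2.imread('pics/w1.png',0)
for r in(80,120,150,235): print(r,list(zip(range(258,364),g[r-1:r+2,258:364].mean(0).astype(int))) if r==120 else g[r-1:r+2,258:364].mean(0).astype(int).tolist())
print('col310',[(i,int(v)) for i,v in zip(range(44,72),g[44:72,274:280].mean(1))],'col',g[44:72,345:352].mean(1).astype(int).tolist())
print('near',g[240:270,272:282].mean(1).astype(int).tolist())
```

```text
80 [183, 183, 188, 194, 179, 120, 82, 98, 96, 98, 97, 96, 97, 97, 98, 97, 97, 97, 98, 97, 98, 98, 98, 98, 99, 97, 97, 97, 97, 97, 97, 96, 92, 107, 165, 211, 212, 185, 170, 173, 172, 177, 178, 172, 171, 186, 205, 215, 189, 157, 176, 177, 180, 180, 178, 172, 166, 173, 175, 174, 177, 177, 172, 176, 182, 183, 184, 184, 169, 123, 97, 172, 213, 202, 191, 166, 173, 173, 175, 177, 173, 172, 173, 200, 217, 206, 168, 82, 94, 97, 98, 98, 97, 96, 96, 95, 92, 83, 148, 199, 189, 185, 186, 188, 191, 192]
120 [(258, np.int64(197)), (259, np.int64(196)), (260, np.int64(192)), (261, np.int64(189)), (262, np.int64(188)), (263, np.int64(192)), (264, np.int64(179)), (265, np.int64(122)), (266, np.int64(84)), (267, np.int64(98)), (268, np.int64(98)), (269, np.int64(98)), (270, np.int64(99)), (271, np.int64(98)), (272, np.int64(100)), (273, np.int64(100)), (274, np.int64(99)), (275, np.int64(100)), (276, np.int64(99)), (277, np.int64(99)), (278, np.int64(98)), (279, np.int64(98)), (280, np.int64(98)), (281, np.int64(98)), (282, np.int64(98)), (283, np.int64(97)), (284, np.int64(97)), (285, np.int64(96)), (
[... 2541 characters left out ...]
66, 170, 176, 170, 172, 183, 208, 197, 109, 92, 96, 96, 96, 96, 96, 95, 90, 86, 148, 194, 186, 187, 189, 189, 190, 190, 190, 189, 191]
col310 [(44, 185), (45, 184), (46, 184), (47, 186), (48, 183), (49, 183), (50, 168), (51, 120), (52, 81), (53, 67), (54, 61), (55, 63), (56, 63), (57, 63), (58, 63), (59, 62), (60, 61), (61, 57), (62, 43), (63, 92), (64, 162), (65, 189), (66, 146), (67, 92), (68, 89), (69, 96), (70, 96), (71, 97)] col [184, 188, 190, 184, 178, 181, 177, 159, 137, 124, 112, 105, 103, 108, 118, 122, 124, 156, 176, 184, 187, 166, 105, 86, 93, 93, 93, 94]
near [58, 58, 58, 58, 58, 57, 57, 57, 58, 58, 57, 54, 72, 94, 99, 100, 91, 82, 83, 45, 20, 30, 35, 38, 41, 45, 47, 50, 51, 52]
```

Run:
```python
from h import *
w=np.load('w1.npy');s=dict(tool_pos=w[:3],orientation=w[3:]);C=cam('wrist',s)
f=lambda u,v,z:onz(C,u,v,z)[:2]
L=[f(291.3,80,.037),f(292.7,120,.037),f(293.4,150,.037)];Rr=[f(344.6,80,.037),f(343.7,120,.037),f(343.2,150,.037)]
l=[f(306.2,80,.037),f(307.4,120,.037),f(308.0,150,.037)];r=[f(328.6,80,.037),f(328.6,120,.037),f(328.6,150,.037)]
p=[f(262.9,80,.01),f(264.9,120,.01),f(266.5,150,.01)];q=[f(355.9,80,.01),f(355,120,.01),f(354.6,150,.01)]
for n,E in(('chL',L),('chR',Rr),('slL',l),('slR',r),('plL',p),('plR',q)):
    d=E[0]-E[2];print(n,np.round(E,4).tolist(),'yaw',np.degrees(np.arctan2(d[1],d[0])))
th=np.radians(14.6);n=np.array([-np.sin(th),np.cos(th)]);a=np.array([np.cos(th),np.sin(th)])
for n_,A,B in(('ch',L,Rr),('sl',l,r),('pl',p,q)):
    A=np.array(A)@n;B=np.array(B)@n;print(n_,'width',A-B,'mid',(A+B)/2)
F=f(277,66,.01)@a;N=f(277,251.7,.01)@a;E1=f(277,51,.01)@a
print('strip',F,N,F-N,'mid',(F+N)/2,'farend',E1,'mid from end',E1-.125)
print('scene mid',np.array([.515,-.103])@a)
print('tool',w[:2]@a,w[:2]@n)
```

```text
chL [[0.5991, -0.064], [0.5617, -0.0741], [0.532, -0.0818]] yaw 14.876539738384151
chR [[0.6122, -0.115], [0.5746, -0.1245], [0.5449, -0.1322]] yaw 14.32751468207949
slL [[0.6028, -0.0782], [0.5654, -0.0886], [0.5358, -0.0966]] yaw 15.307999981787916
slR [[0.6083, -0.0997], [0.5708, -0.1096], [0.5411, -0.1174]] yaw 14.793568277420245
plL [[0.5924, -0.0321], [0.552, -0.0428], [0.52, -0.0513]] yaw 14.854413311499098
plR [[0.617, -0.1282], [0.5766, -0.1388], [0.5447, -0.1475]] yaw 14.9371943448488
ch width [0.05273803 0.0520604  0.05207227] mid [-0.23927892 -0.23933132 -0.23928137]
sl width [0.02216381 0.02164079 0.02153993] mid [-0.23873439 -0.23912685 -0.23928106]
pl width [0.09917661 0.09912695 0.09928483] mid [-0.23000964 -0.23010743 -0.23039624]
strip 0.5791147178166379 0.3649420459585939 0.214172671858044 mid 0.4720283818876159 farend 0.593808093430375 mid from end 0.468808093430375
scene mid 0.4724070788991745
tool 0.47166339465066653 -0.24058469002102573
```

The geometry fits the given sizes: channel width 52.2 mm, slot 21.8 mm, plate 99.2 mm. The channel's yaw is about 14.7° and the mid-slot is at (0.515,-0.113). Now to the nut.

```bash
python3 -m inch '[[8,-37,0,0],[16,-74,0,0],[24,-111,0,0],[32,-148,0,0],[40,-185,0,0],[48,-222,0,0],[56,-259,0,0],[62,-296,0,0]]' && python3 -m inch '[[7,-34,0,0],[14,-68,0,0],[20,-95,0,0],[24,-115,0,0],[24,-115,0,0],[24,-115,0,0],[24,-115,0,0],[24,-115,0,0]]'
python3 - <<'E'
from h import *
s=sense();im=eyes.snapshot('wrist');cv2.imwrite('pics/w2.png',im[:,:,::-1]);print(s['tool_pos'],s['orientation'],s['joint_pos'][6])
np.save('w2.npy',np.r_[s['tool_pos'],s['orientation']]);print(proj(cam('wrist',s),[.498,.306,.068]))
E
```

```text
clock: 2.87
tool_pos: [0.5032, 0.1907, 0.2228]
orientation: [180.0, -0.1, 14.5]
contact_force: [0.4, 1.1, -0.0]
finger_gap: 0.0524
finger_force: 0.0
clock: 3.53
tool_pos: [0.4983, 0.3048, 0.2224]
orientation: [179.9, 0.0, 14.4]
contact_force: [0.3, -0.2, -0.6]
finger_gap: 0.0526
finger_force: 0.0
[0.49829455 0.30483792 0.222382  ] [1.79925275e+02 4.22097560e-03 1.43916321e+01] -118.85005748341844
(np.float64(318.2119042789995), np.float64(177.6983704864592))
```

View pics/w2.png

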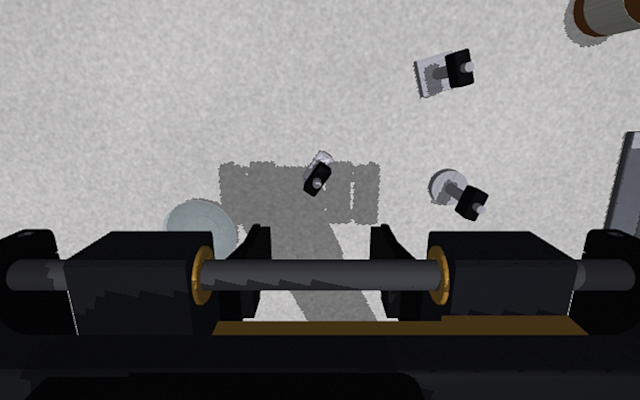

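The nut's grip bar is at about (317,180), with its long axis roughly 25° clockwise from image-up. The round stud is at (465,195), the square one at (450,72) and the dish at (200,228). I'll measure the bar from its mask.

Run:
```python
from h import *
w=np.load('w2.npy');s=dict(tool_pos=w[:3],orientation=w[3:]);C=cam('wrist',s)
g=cv2.imread('pics/w2.png').max(2)[150:205,290:345]
m=(g<50).astype('uint8');k,l,st,c=cv2.connectedComponentsWithStats(m);i=1+np.argmax(st[1:,4]);print(st[i],c[i]+[290,150])
cn,_=cv2.findContours((l==i).astype('uint8'),0,2);h=cv2.convexHull(cn[0])
print(cv2.minAreaRect(h),onz(C,*(c[i]+[290,150]),.070),onz(C,*(c[i]+[290,150]),.08))
for r in g[5:52,8:45:1]: print(''.join('#' if v<30 else '+' if v<60 else '.' if v<140 else ' ' for v in r))
```

```text
[ 13  12  28  34 449] [316.8752784  177.73051225]
((26.923076629638672, 28.615386962890625), (16.641006469726562, 33.83671188354492), 33.6900634765625) [0.49810478 0.30735233 0.07      ] [0.50039555 0.30784912 0.08      ]
                  .            ..    
                  .             ..   
                             .       
               ..                    
               ..                    
               .  ....               
              ..  ......           ..
             ..   ...###...     .....
            ..   ...+#####+   .......
            .. ....+#######.  .......
          ...  ...+#########+........
.      . ...   ...############+......
..... .....   ...+#############+.....
................+###############+....
................#################....
...............##################....
..............+##################....
..............###################....
.............+###################....
............+###################+....
............####################.....
...........####################......
..........+#######+++#########+......
....
[... 207 characters left out ...]
  .##. .........
......+#######+......  .#.  .........
......########+..........  ..........
......#########........#.  ..........
......#########+......++    .........
......###########+..+#+..   .........
.....+################...   .........
......###############..... ..........
.......+############+................
.........##########+.................
..........+########..................
............######...................
.............+###+...................
...............+.....................
.....................................
.....................................
.....................................
.....................................
.....................................
```

```bash
python3 -m inch '[[1,-2.5,10,-0.12],[1,-2.5,20,-0.24],[1,-2.5,30,-0.36],[1,-2.5,40,-0.48],[1,-2.5,50,-0.6],[1,-2.5,60,-0.72],[1,-2.5,70,-0.84],[1,-2.5,80,-0.96]]' && python3 -m inch '[[0,0,0,-0.12],[0,0,0,-0.24],[0,0,0,-0.36],[0,0,0,-0.48],[0,0,0,-0.6],[0,0,0,-0.72],[0,0,0,-0.84],[0,0,0,-0.96]]' && python3 -m inch '[[0,0,0,-0.12],[0,0,0,-0.24],[0,0,0,-0.36],[0,0,0,-0.48],[0,0,0,-0.6],[0,0,0,-0.66],[0,0,0,-0.66],[0,0,0,-0.66]]'
python3 - <<'E'
from h import *
s=sense();im=eyes.snapshot('wrist');cv2.imwrite('pics/w3.png',im[:,:,::-1]);print(s['tool_pos'],s['orientation'],s['joint_pos'][6])
np.save('w3.npy',np.r_[s['tool_pos'],s['orientation']])
C=cam('wrist',s);u,v=map(int,proj(C,[.499,.3075,.075]));print(u,v)
g=im.max(2)[v-50:v+50,u-50:u+50]
m=(g<50).astype('uint8');k,l,st,c=cv2.connectedComponentsWithStats(m);i=l[50,50] or 1+np.argmax(st[1:,4]);print(st[i])
cn,_=cv2.findContours((l==i).astype('uint8'),0,2);(cx,cy),wh,a=cv2.minAreaRect(cn[0]);print(cx+u-50,cy+v-50,wh,a,onz(C,cx+u-50,cy+v-50,.072))
E
```

```text
clock: 4.25
tool_pos: [0.4986, 0.3078, 0.1421]
orientation: [179.9, 0.0, 69.7]
contact_force: [0.3, -0.3, -0.5]
finger_gap: 0.0521
finger_force: 0.0
clock: 4.92
tool_pos: [0.4986, 0.3078, 0.1425]
orientation: [-180.0, 0.1, 124.7]
contact_force: [0.2, 0.2, 0.5]
finger_gap: 0.0522
finger_force: 0.0
clock: 5.58
tool_pos: [0.4984, 0.3082, 0.1424]
orientation: [-180.0, 0.0, 162.1]
contact_force: [-0.6, 0.7, 0.7]
finger_gap: 0.0519
finger_force: 0.0
[0.49840981 0.30823657 0.14236139] [-1.79961538e+02  1.58203433e-02  1.62149985e+02] 13.698916508170178
319 204
[ 40  23  20  47 688]
318.5340270996094 199.75154876708984 (18.662548065185547, 46.04336929321289) 2.6025619506835938 [0.49589734 0.30760148 0.072     ]
```

View pics/w3.png

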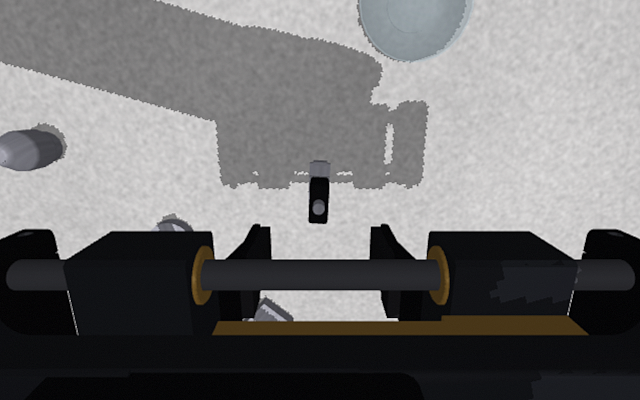

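The bar at (319,200) stands upright in the image, so it's lined up with the tool. The threaded end is at (319,207). I'll find the offset along x from the bar's near edge (row 223, z=80 mm) and the thread.

Run:
```python
from h import *
w=np.load('w3.npy');s=dict(tool_pos=w[:3],orientation=w[3:]);C=cam('wrist',s);R=Ro.from_euler('xyz',w[3:],degrees=True).as_matrix()
g=cv2.imread('pics/w3.png').max(2)
print(g[170:230,318].tolist());print(g[205:210,300:338].mean(0).astype(int).tolist())
for n,u,v,z in(('near top edge',319,223.5,.08),('thread top',319,208,.09),('far bottom edge',319,177,.056)):
    print(n,(R.T@(onz(C,u,v,z)-w[:3])*1000).round(1))
```

```text
[114, 114, 113, 113, 116, 114, 79, 25, 3, 6, 5, 8, 5, 7, 6, 10, 12, 11, 10, 13, 13, 10, 11, 9, 12, 9, 13, 9, 3, 49, 77, 81, 77, 89, 108, 113, 111, 109, 109, 108, 108, 109, 111, 115, 82, 27, 5, 10, 9, 11, 11, 8, 0, 71, 192, 208, 198, 194, 192, 191]
[200, 203, 204, 202, 202, 204, 206, 216, 171, 14, 0, 1, 41, 93, 116, 115, 114, 113, 110, 107, 106, 108, 109, 110, 78, 0, 2, 6, 149, 219, 203, 197, 195, 195, 196, 195, 195, 197]
near top edge [-13.1  -1.   62.4]
thread top [ 1.9 -0.9 52.4]
far bottom edge [15.5 -1.  86.4]
```

```bash
python3 -m inch '[[1.5,-0.5,15,0],[1.5,-0.5,32,0],[1.5,-0.5,50,0],[1.5,-0.5,68,0],[1.5,-0.5,80,0],[1.5,-0.5,88,0],[1.5,-0.5,93,0],[1.5,-0.5,93,0]]' && python3 -m inch '[[0,0,0,0],[0,0,0,0],[0,0,0,0],[0,0,0,0],[0,0,0,0],[0,0,0,0],[0,0,0,0],[0,0,0,0]]' -1 40 && python3 -m inch '[[0,0,-5,0],[0,0,-15,0],[0,0,-30,0],[0,0,-45,0],[0,0,-60,0],[0,0,-75,0],[0,0,-80,0],[0,0,-80,0]]'
python3 - <<'E'
from h import *
s=sense();im=eyes.snapshot('wrist');cv2.imwrite('pics/w4.png',im[:,:,::-1]);print(s['tool_pos'],s['orientation'],s['joint_pos'][6],s['finger_gap'],s['finger_force'])
np.save('w4.npy',np.r_[s['tool_pos'],s['orientation']])
C=cam('wrist',s);R=Ro.from_euler('xyz',s['orientation'],degrees=True).as_matrix()
for p in([0,0,-19-22],[0,0,-19],[20,0,26],[20,0,36],[20,9,26],[20,-9,26]): print(p,np.round(proj(C,s['tool_pos']+R@np.array(p)/1000)))
E
```

```text
clock: 6.3
tool_pos: [0.4958, 0.3091, 0.0486]
orientation: [-179.9, -0.1, 162.4]
contact_force: [-1.0, -0.5, 0.1]
finger_gap: 0.0519
finger_force: 0.0
clock: 6.97
tool_pos: [0.4963, 0.3094, 0.0496]
orientation: [180.0, 0.0, 162.4]
contact_force: [0.1, -0.6, 0.0]
finger_gap: 0.0134
finger_force: 39.8
clock: 7.63
tool_pos: [0.4972, 0.3102, 0.1318]
orientation: [179.9, 0.1, 162.4]
contact_force: [0.7, 0.4, -1.7]
finger_gap: 0.0135
finger_force: 39.8
[0.4971835  0.31019002 0.131784  ] [1.79871634e+02 1.48368254e-01 1.62352364e+02] 13.492514077136004 0.013467517448081607 39.792163440724835
[0, 0, -41] [321. 284.]
[0, 0, -19] [320. 259.]
[20, 0, 26] [320. 193.]
[20, 0, 36] [320. 188.]
[20, 9, 26] [336. 193.]
[20, -9, 26] [305. 193.]
```

View pics/w4.png

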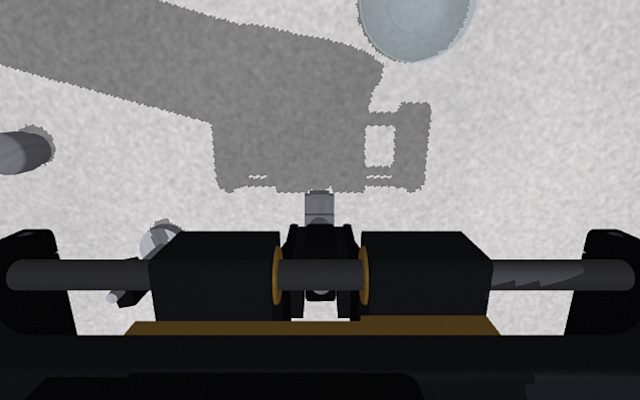

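The nut is held squarely: the foot shows at columns 305–334 from row 190, about 1 px left of where it was predicted. Now I'll carry it high to the channel.

```bash
python3 -m inch '[[-4,-12,-25,0],[-14,-42,-45,0],[-26,-72,-60,0],[-38,-105,-60,0],[-50,-138,-60,0],[-62,-171,-60,0],[-74,-204,-60,0],[-86,-237,-60,0]]' && python3 -m inch '[[-12,-33,0,-0.11],[-24,-66,0,-0.22],[-36,-99,0,-0.33],[-47,-130,0,-0.44],[-59,-161,0,-0.54],[-59,-161,10,-0.564],[-59,-161,40,-0.564],[-59,-161,60,-0.564]]' && python3 -m inch '[[0,0,10,0],[0,0,20,0],[0,0,26,0],[0,0,26,0],[0,0,26,0],[0,0,26,0],[0,0,26,0],[0,0,26,0]]'
python3 - <<'E'
from h import *
s=sense();im=eyes.snapshot('wrist');cv2.imwrite('pics/w5.png',im[:,:,::-1]);print(s['tool_pos'],s['orientation'],s['joint_pos'][6],s['finger_gap'])
np.save('w5.npy',np.r_[s['tool_pos'],s['orientation']])
E
```

```text
clock: 8.35
tool_pos: [0.5055, 0.0554, 0.1887]
orientation: [-179.9, -0.0, 162.4]
contact_force: [1.1, -0.4, -0.7]
finger_gap: 0.0138
finger_force: 39.8
clock: 9.02
tool_pos: [0.5128, -0.1147, 0.1272]
orientation: [179.9, -0.1, -165.5]
contact_force: [-0.2, 0.6, -2.6]
finger_gap: 0.0134
finger_force: 39.8
clock: 9.68
tool_pos: [0.5144, -0.114, 0.1042]
orientation: [-179.9, 0.1, -165.3]
contact_force: [-0.1, -0.1, -0.9]
finger_gap: 0.0137
finger_force: 39.8
[ 0.51437915 -0.11399462  0.10424971] [-1.79940208e+02  5.05663054e-02 -1.65325785e+02] 94.84047971151585 0.013701473446642808
```

View pics/w5.png

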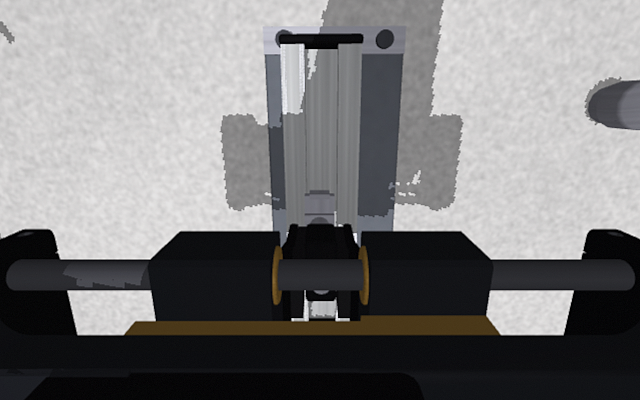

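The foot hangs over the slot. Channel edges are at about columns 282–361, slot edges at about 305–337, and the foot is around column 320 at row 195. I'll compare them numerically in the tool frame.

Run:
```python
from h import *
w=np.load('w5.npy');s=dict(tool_pos=w[:3],orientation=w[3:]);C=cam('wrist',s);R=Ro.from_euler('xyz',w[3:],degrees=True).as_matrix()
g=cv2.imread('pics/w5.png',0).astype(int)
for r in(60,90,150,170,185): print(r,g[r-1:r+2,276:368].mean(0).astype(int).tolist())
for r in (194,198,203,208): print(r,g[r-1:r+2,296:346].mean(0).astype(int).tolist())
for c in (289,350): print(c,g[28:60,c].tolist())
g4=cv2.imread('pics/w4.png',0).astype(int);print('w4',[g4[r,296:344].tolist() for r in(200,208)])
t=lambda u,v,z:(R.T@(onz(C,u,v,z)-w[:3])*1000).round(1)
print(t(320,51,.01),t(320,27,.01))
for r in(60,90,150,185):print(r,[t(u,r,.037)[:2].tolist() for u in(282,361,305,337)], [t(u,r,w[2]-.026)[:2].tolist() for u in(305,335)])
```

```text
60 [116, 115, 113, 105, 159, 212, 211, 221, 224, 203, 199, 200, 201, 206, 208, 205, 202, 201, 199, 199, 195, 192, 186, 215, 232, 219, 225, 214, 167, 106, 122, 115, 120, 174, 213, 213, 212, 210, 193, 143, 120, 125, 129, 132, 129, 126, 125, 124, 122, 120, 119, 118, 119, 120, 126, 130, 130, 127, 124, 127, 130, 114, 107, 129, 127, 125, 124, 125, 126, 126, 128, 131, 131, 128, 127, 126, 125, 123, 122, 119, 119, 119, 121, 126, 133, 112, 67, 66, 68, 69, 69, 69]
90 [113, 113, 114, 113, 105, 146, 204, 225, 228, 229, 223, 197, 201, 204, 210, 212, 206, 202, 199, 200, 199, 197, 193, 202, 213, 205, 200, 231, 203, 95, 122, 120, 119, 123, 128, 132, 134, 128, 124, 122, 125, 125, 130, 133, 130, 125, 123, 124, 123, 120, 120, 119, 119, 123, 128, 130, 129, 126, 123, 126, 128, 110, 106, 126, 125, 123, 123, 125, 127, 127, 132, 133, 130, 126, 124, 125, 124, 122, 120, 121, 121, 123, 124, 131, 114, 74, 68, 70, 70, 71, 70, 71]
150 [69, 69, 69, 69, 68, 68, 64, 77, 114, 129, 119, 118, 118, 120, 122, 124, 126, 126, 121, 116, 118, 120, 121, 119, 117, 118, 118, 119, 123, 108, 99, 119, 117, 120, 123, 126, 128, 126, 
[... 2630 characters left out ...]
, 111, 172, 211, 207, 209, 212, 214, 215, 211, 205, 204], [205, 205, 208, 208, 206, 203, 203, 211, 177, 96, 105, 108, 108, 106, 108, 106, 106, 110, 109, 110, 111, 107, 106, 103, 102, 102, 104, 106, 106, 107, 108, 109, 109, 108, 105, 105, 101, 126, 180, 205, 197, 196, 195, 200, 202, 204, 205, 205]]
[106.   -0.5  94.2] [121.6  -0.5  94.1]
60 [[97.2, -24.9], [97.1, 25.8], [97.2, -10.1], [97.1, 10.4]] [[92.7, -8.4], [92.7, 7.4]]
90 [[78.7, -25.5], [78.7, 26.4], [78.7, -10.4], [78.7, 10.7]] [[77.6, -8.6], [77.6, 7.6]]
150 [[39.2, -26.7], [39.2, 27.7], [39.2, -10.9], [39.2, 11.2]] [[45.2, -9.0], [45.2, 7.9]]
185 [[14.3, -27.5], [14.3, 28.5], [14.3, -11.2], [14.3, 11.5]] [[24.8, -9.3], [24.8, 8.2]]
```

The slot centre lies about 1.3 mm to tool +y of the foot, a relative measurement in the same view. The yaw error is about -0.5°, and I'll shift -1.5 mm in x to the middle. I'll correct these and descend gently.

```bash
python3 -m inch '[[-1.5,1.3,5,-0.008],[-1.5,1.3,12,-0.008],[-1.5,1.3,20,-0.008],[-1.5,1.3,26,-0.008],[-1.5,1.3,29,-0.008],[-1.5,1.3,30,-0.008],[-1.5,1.3,30,-0.008],[-1.5,1.3,30,-0.008]]' && python3 -m inch '[[0,0,0.5,0],[0,0,1,0],[0,0,1.5,0],[0,0,2,0],[0,0,2.5,0],[0,0,3,0],[0,0,3,0],[0,0,3,0]]'
```

```text
clock: 10.4
tool_pos: [0.5152, -0.1121, 0.0736]
orientation: [-180.0, 0.0, -164.9]
contact_force: [0.4, -0.4, -1.5]
finger_gap: 0.0135
finger_force: 39.8
clock: 11.07
tool_pos: [0.515, -0.1122, 0.0705]
orientation: [-180.0, -0.0, -164.9]
contact_force: [0.6, 0.1, -1.7]
finger_gap: 0.014
finger_force: 39.8
```

```bash
python3 -m inch '[[0,0,1,0],[0,0,2,0],[0,0,3,0],[0,0,4,0],[0,0,5,0],[0,0,6,0],[0,0,6,0],[0,0,6,0]]' && python3 -m inch '[[0,0,0.7,0],[0,0,1.4,0],[0,0,2.1,0],[0,0,2.8,0],[0,0,3.5,0],[0,0,4,0],[0,0,4,0],[0,0,4,0]]'
```

```text
clock: 11.73
tool_pos: [0.5149, -0.1122, 0.0645]
orientation: [180.0, -0.0, -164.9]
contact_force: [-0.1, 0.0, -1.6]
finger_gap: 0.0139
finger_force: 39.8
clock: 12.4
tool_pos: [0.5152, -0.1123, 0.0608]
orientation: [-180.0, 0.0, -164.9]
contact_force: [-0.3, -0.5, 4.6]
finger_gap: 0.0135
finger_force: 39.8
```

The pad touches as expected and the foot is in the slot. Now press on.

```bash
python3 -m inch '[[0,0,0.8,0],[0,0,1.6,0],[0,0,2.4,0],[0,0,3.2,0],[0,0,4,0],[0,0,5,0],[0,0,5,0],[0,0,5,0]]' && python3 -m inch '[[0,0,0.7,0],[0,0,1.4,0],[0,0,2.1,0],[0,0,2.8,0],[0,0,3.5,0],[0,0,4.3,0],[0,0,4.3,0],[0,0,4.3,0]]'
```

```text
clock: 13.07
tool_pos: [0.5153, -0.1123, 0.0559]
orientation: [-180.0, 0.0, -164.9]
contact_force: [-0.4, -0.4, 7.0]
finger_gap: 0.0138
finger_force: 39.8
clock: 13.73
tool_pos: [0.5154, -0.1124, 0.0519]
orientation: [-180.0, 0.0, -164.9]
contact_force: [-2.2, -0.1, 9.5]
finger_gap: 0.0138
finger_force: 39.8
```

```bash
python3 -m inch '[[0,0,0,0.05],[0,0,0,0.1],[0,0,0,0.15],[0,0,0,0.2],[0,0,0,0.25],[0,0,0,0.3],[0,0,0,0.35],[0,0,0,0.35]]'; python3 -c "
from h import *;s=sense();print(s['ft_torque'],s['joint_pos'][6])"
```

```text
clock: 14.4
tool_pos: [0.516, -0.1121, 0.0522]
orientation: [-180.0, 0.1, 175.0]
contact_force: [-1.6, 0.8, 9.0]
finger_gap: 0.0137
finger_force: 39.8
[0.19003626 0.29952013 0.04880222] 74.26685010959001
```

No resistance at 20°, so the foot is below the lips. Finish the turn.

```bash
python3 -m inch '[[0,0,0,0.08],[0,0,0,0.16],[0,0,0,0.24],[0,0,0,0.32],[0,0,0,0.4],[0,0,0,0.48],[0,0,0,0.56],[0,0,0,0.62]]' && python3 -m inch '[[0,0,0,0.08],[0,0,0,0.16],[0,0,0,0.24],[0,0,0,0.32],[0,0,0,0.4],[0,0,0,0.48],[0,0,0,0.56],[0,0,0,0.6]]' && python3 -m inch '[[0,0,0,0],[0,0,0,0],[0,0,0,0],[0,0,0,0],[0,0,0,0],[0,0,0,0],[0,0,0,0],[0,0,0,0]]'; python3 -c "
from h import *;s=sense();print(s['ft_torque'],s['joint_pos'][6],s['tool_pos'],s['orientation'])"
```

```text
clock: 15.07
tool_pos: [0.5166, -0.1121, 0.0524]
orientation: [179.9, 0.2, 139.4]
contact_force: [-0.8, 0.5, 8.7]
finger_gap: 0.0135
finger_force: 39.8
clock: 15.73
tool_pos: [0.517, -0.1122, 0.0526]
orientation: [179.8, 0.1, 105.0]
contact_force: [0.9, 0.2, 8.7]
finger_gap: 0.0136
finger_force: 39.8
clock: 16.4
tool_pos: [0.517, -0.1122, 0.0526]
orientation: [179.8, 0.1, 105.2]
contact_force: [-0.1, 0.3, 9.1]
finger_gap: 0.0134
finger_force: 39.8
[ 0.129352   -0.17727777  0.01719381] 11.11657611010053 [ 0.51698101 -0.11221149  0.05257225] [1.79795796e+02 9.98390511e-02 1.05200172e+02]
```

```bash
python3 -m inch '[[0,0,-0.8,0.005],[0,0,-1.6,0.005],[0,0,-2.4,0.005],[0,0,-3.2,0.005],[0,0,-4,0.005],[0,0,-4.6,0.005],[0,0,-4.6,0.005],[0,0,-4.6,0.005]]' && python3 -m inch '[[0,0,-0.4,0],[0,0,-0.8,0],[0,0,-1.2,0],[0,0,-1.6,0],[0,0,-1.8,0],[0,0,-1.8,0],[0,0,-1.8,0],[0,0,-1.8,0]]'
```

```text
clock: 17.07
tool_pos: [0.5169, -0.1122, 0.0569]
orientation: [179.8, 0.1, 104.9]
contact_force: [0.3, 0.4, 6.5]
finger_gap: 0.0136
finger_force: 39.8
clock: 17.73
tool_pos: [0.5167, -0.1122, 0.0584]
orientation: [179.8, 0.1, 104.9]
contact_force: [1.7, 0.5, 5.7]
finger_gap: 0.0133
finger_force: 39.8
```

```bash
python3 -m inch '[[0,0,-0.2,0],[0,0,-0.5,0],[0,0,-0.8,0],[0,0,-1,0],[0,0,-1,0],[0,0,-1,0],[0,0,-1,0],[0,0,-1,0]]' && python3 -m inch '[[0,0,-0.2,0],[0,0,-0.5,0],[0,0,-0.8,0],[0,0,-1,0],[0,0,-1,0],[0,0,-1,0],[0,0,-1,0],[0,0,-1,0]]'
```

```text
clock: 18.4
tool_pos: [0.5165, -0.1123, 0.0585]
orientation: [179.8, 0.0, 104.9]
contact_force: [6.2, -1.3, -2.0]
finger_gap: 0.0134
finger_force: 39.9
clock: 19.07
tool_pos: [0.5161, -0.1123, 0.0586]
orientation: [179.8, 0.0, 104.9]
contact_force: [8.7, -1.2, -7.0]
finger_gap: 0.0137
finger_force: 40.0
```

It stops at 58.5 mm (caught should read about 58) and resists pulling, so it is caught. I'll relax the pull, let go and look.

```bash
python3 -m inch '[[0,0,0.4,0],[0,0,0.8,0],[0,0,1.2,0],[0,0,1.2,0],[0,0,1.2,0],[0,0,1.2,0],[0,0,1.2,0],[0,0,1.2,0]]' && python3 -m inch '[[0,0,0,0],[0,0,0,0],[0,0,0,0],[0,0,0,0],[0,0,0,0],[0,0,0,0],[0,0,0,0],[0,0,0,0]]' -0.3 10 && python3 -m inch '[[0,0,-5,0],[0,0,-15,0],[0,0,-30,0],[0,0,-50,0],[0,0,-70,0],[0,0,-90,0],[0,0,-100,0],[0,0,-100,0]]'
python3 - <<'E'
from h import *
im=eyes.snapshot('wrist');a=eyes.snapshot('scene');b=eyes.snapshot('side');s=sense()
C=cam('wrist',s);print(np.round(proj(C,[.515,-.1125,.09])))
o=np.zeros((560,760,3),'uint8');o[:300,:480]=cv2.resize(im,(480,300));o[:560,482:758]=0
o[302:560,:330]=cv2.resize(a[150:228,250:350],(330,258),interpolation=2);o[302:560,335:760]=cv2.resize(b[140:215,285:408],(425,258),interpolation=2)
o[:300,482:760]=cv2.resize(im[110:260,250:389],(278,300),interpolation=2)
cv2.imwrite('pics/f1.png',o[:,:,::-1])
E
```

```text
clock: 19.73
tool_pos: [0.5162, -0.1123, 0.0585]
orientation: [179.8, 0.0, 104.9]
contact_force: [5.4, 0.1, -1.0]
finger_gap: 0.0137
finger_force: 40.0
clock: 20.4
tool_pos: [0.5148, -0.1122, 0.0584]
orientation: [-180.0, -0.0, 104.9]
contact_force: [-0.2, 0.4, -0.3]
finger_gap: 0.0303
finger_force: 0.0
clock: 21.07
tool_pos: [0.5169, -0.1125, 0.1614]
orientation: [179.8, 0.2, 104.9]
contact_force: [0.5, -0.1, 0.3]
finger_gap: 0.0305
finger_force: 0.0
[320. 204.]
```

View pics/f1.png

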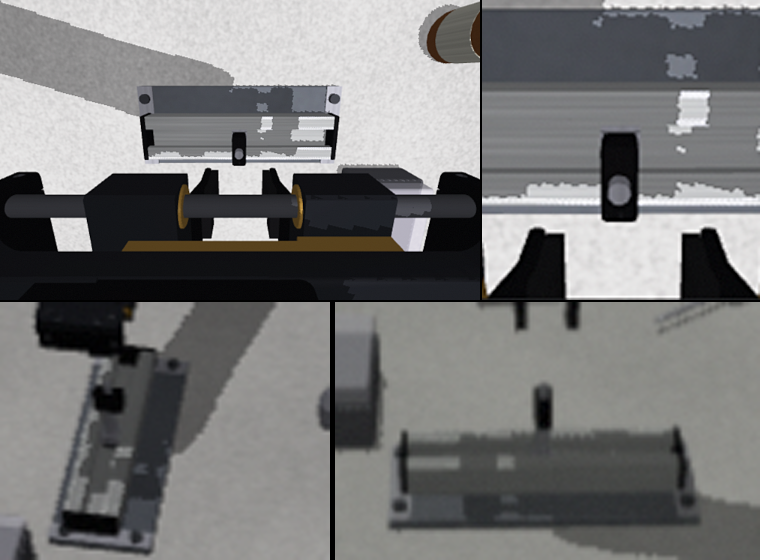

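The nut stands upright and crosswise at mid-channel (wrist picture about (318,205), predicted (320,204)). The gripper is well clear and open, so I'm handing in.

```bash
python3 -c "
from workcell import manip;print(manip.sign_off())"
```

```text
the job is handed in; nothing more can be done
None
```

The spring channel nut is caught crosswise under the lips at mid-channel, released with the gripper clear, and the job was handed in at about 21 s; the highest contact reading was about 11 N, and the other studs and bench items were not touched.

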